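Set the tool rest of a bench grinder with a gauge

ROBOT

A 6-joint arm with a two-finger parallel gripper is mounted at the origin on a cart in front of the work surface, level with it; the furniture and walls round the work are solid. World frame = base frame: x ahead of the robot, y to its left, z up, the work surface at z = 0. Lengths are in m, angles in degrees, forces in N, time in s.
With the tool pointing down it reaches from about 0.325 to 0.775 m from the base axis. Payload 5.5 kg.
Tool frame: the origin (TCP) lies at the centre of the arm's flange, where the gripper is bolted on; the fingertips stand 182 mm ahead of it and the grasp point (between the pads) lies 163 mm ahead of it; z points along the fingers, y is the direction in which the jaws open and shut (so a half turn about z gives the same grasp; the last joint's range is limited). The gripper opens to 88 mm and grips with 3 to 60 N. Pads are 20 mm wide; open, the fingers measure 115 mm over their backs; the gripper's body (75 mm by 178 mm) begins 61 mm behind the grasp point.
Start: joints at [60.808, 5.22, 70.514, -0, 104.267, -3.249], TCP at [0.262, 0.54, 0.405] pointing down, gripper open.
Joint ranges: [-164.24, 164.24], [-49.07, 125.15], [9.68, 141.18], [-86.29, 266.29], [3.28, 154.24], [-151.56, 151.56]. Speed limits (degrees/s): [147.25, 147.25, 172.46, 180, 180, 180].

INTERFACE

Orientations are given as [roll, pitch, yaw] about the fixed x, y, z axes, in that order (R = Rz(yaw) Ry(pitch) Rx(roll)).
In Python, from station import r gives the robot as it stands. The module is installed in compiled form; this text tells all that it offers. Calls block until the motion is done:
- r.reach(position, orientation): joint-space move of the TCP to a pose.
- r.servo_line(position, rotation=None, speed=0.15): straight line of the TCP; rotation=None keeps the orientation; speed is the mean speed in m/s.
- r.move_joints(angles): joint-space move.
- r.let_go() and r.grab(squeeze=None): open the fingers fully, or close them until they stop; squeeze is the grip in N (None keeps the last).
- r.wait(seconds).
- r.inverse_kinematics(position, orientation): joint angles nearest the present ones, or None.
- r.sense(): the state.
- r.snapshot(name): name is "side" or "top" or "wrist"; returns a dict with "frame" (400x640x3 uint8, red, green, blue), "fx", "fy", "cx", "cy" (pixels), "R" (3x3) and "t" (3): a world point X has camera coordinates R X + t. Camera axes: x right, y down, z forward; pixel columns grow to the right and rows downward; lengths in m; the calibration is good to about 2 mm. The wrist camera is an equidistant fisheye: a pixel r from the principal point sees the ray r / f radians off the axis. A picture is of the moment at which its call begins. There is no depth.
A pose or a line that the arm cannot do raises r.IKError and nothing moves.
- r.hand_in(): hands the job in, once; it reports no verdict.
The state is a dict: "clock": time; "joints": joint angles; "joint_vel": joint speeds; "joint_torque": joint torques, N m; "tcp_pos": TCP position; "orientation": TCP orientation; "contact_force": force on the tool from outside, world axes, zero at the start; "torque": the same for the moment, N m; "opening": finger opening in m.
Only numpy, scipy, OpenCV 4.12 (cv2) and the standard library are available. Lean on these libraries where they do the work, as an engineer would, in place of code of your own. Each camera call takes 0.05 s, during which the arm holds its last target. There are 200 camera calls.

TASK

Set the gap between the bench grinder's tool rest and its stone: take the gauge out of the wooden block, lower its blade into the gap until the foot sits flat on the rest, square to the stone and centred on it, and let go; then push the rest in until it nips the blade against the stone. Draw the gauge straight up out of the gap and put it fully home in its slot in the block, leaving the rest where it was set and the tools lying about undisturbed.

Things in the scene. Friction and masses are not known exactly. Their poses are not given: they have to be found in the camera images.
- gauge: Setting gauge: a steel blade 3 mm thick (x), 32 mm wide (y), hanging 34 mm down from a flat steel foot with an upright wooden handle. Origin: middle of the blade, on the foot's underside. z up along the handle; x from the foot towards the blade (the stone's side in use). The foot spans x -46 to +1.5, y -18 to +18 mm and is 6 mm thick. 0.16 kg; stands in the block's slot at the start
- gauge_handle (a point): On the axis of the gauge's wooden handle, a good height to grip: 22 mm behind (-x) and 70 mm above the gauge's origin, axes as the gauge. The handle is a flat-sided bar 14 mm thick (x) and 24 mm wide (y), its top 18 mm above this point, free down to 60 mm below it
- rest_edge (a point): Tool rest: flat steel plate in front of the grinding stone (the wheel in a sheet guard, at the grinder's left end as the robot sees it; the bare wire wheel is at the right). Point: middle of the rest's inner edge, on its top face, 134 mm above the counter. x points to the stone, z up. The plate reaches 72 mm from here towards the robot (-x), is 64 mm wide (y) and 8 mm thick
- rest_front (a point): Middle of the rest's free front edge (facing the robot), at half the plate's thickness: the place to push it in. x points to the stone, the sliding direction. Nothing stands in front of it or under it; a slotted arm hangs under the plate's right-hand side
- tool_rest (a joint): The gap between the rest's inner edge and the stone, m; 0.009 to 0.015 at the start. The rest slides straight to and from the stone, is held by friction of about 5 N and stays where it is left; least 0, most 0.022
- stone_front (a point): Foremost point of the grinding stone, on its mid-plane, at the height of the rest's top face; x points into the stone. The stone is 20 mm wide and 150 mm across and does not turn. Its sheet guard is 42 mm wide and reaches to 217 mm above the counter, its front lip 28 mm behind this point
- slot (a point): Middle of the mouth of the gauge's slot, in the top of a wooden block 76 x 116 x 46 mm fixed to the counter. The slot is 9 mm along x, 43 mm along y, 38 mm deep, z up; it lies 20 mm from the block's middle in x. Drill shanks stand at both ends of the block, 46 mm from the slot in y, up to 34 mm above its top
- wrench: Combination wrench lying on the counter, 168 x 32 x 9 mm, origin under its middle, x along it
- pliers: Pliers lying on the counter, 168 x 57 x 13 mm, origin under the middle
- screwdriver: Screwdriver lying on the counter, 200 x 31 x 27 mm, origin under its middle
Mind the look-alikes: they are no part of the job. There is more than one size of the gauge; the job needs the larger.

How it is judged:
By the outcome, as a careful person would: the job done as asked, in the order asked, and still so for the second after the job is handed in, with the robot touching nothing.
It also fails if it takes over 72 s, if anything falls off the work surface, if the arm or the gripper's body presses on something with over 40 N, if the wrist force passes 120 N, or if a joint passes its speed limit or range.

## Working session

There is one attempt and no reset: what is moved stays moved. The work goes in short steps, each a Python script; the robot and the scene stay as the last script left them, time stands still between calls to the robot, and variables do not carry over. Pictures are saved under pics/ and viewed, about 8 in all and at most 12, crops included, and the job is handed in when it is done.

```bash
mkdir -p pics; cat > h.py <<'E'
from station import r
import numpy as np, cv2
def snap(n,f):
    s=r.snapshot(n); cv2.imwrite('pics/'+f+'.png',s['frame'][:,:,::-1]); np.savez('pics/'+f+'.npz',**{k:np.array(v) for k,v in s.items()}); return s
def ray(s,u,v):
    R=np.array(s['R']);t=np.array(s['t']); d=np.array([(u-s['cx'])/s['fx'],(v-s['cy'])/s['fy'],1.0]); return -R.T@t, R.T@d
def onz(s,u,v,z):
    c,d=ray(s,u,v); return c+d*(z-c[2])/d[2]
def proj(s,X):
    p=np.array(s['R'])@np.array(X)+np.array(s['t']); return np.array([s['cx']+s['fx']*p[0]/p[2],s['cy']+s['fy']*p[1]/p[2]])
E
python3 - <<'E'
from h import *
a=snap('side','s0');b=snap('top','t0')
for s in(a,b): print(s['fx'],s['cx'],s['cy'],np.array(s['R']).round(3).tolist(),(-np.array(s['R']).T@np.array(s['t'])).round(3))
cv2.imwrite('pics/both.png',cv2.resize(np.vstack([a['frame'],b['frame']])[:,:,::-1],None,fx=.75,fy=.75,interpolation=cv2.INTER_AREA))
E
```

```text
376.53971317278496 321.6404838694911 197.51338904110693 [[0.983, -0.185, -0.001], [-0.073, -0.381, -0.922], [0.17, 0.906, -0.388]] [ 0.364 -0.789  0.441]
398.60719923688004 319.4205262210197 209.67216439047317 [[0.046, -0.999, -0.005], [-0.976, -0.044, -0.213], [0.212, 0.014, -0.977]] [ 0.303 -0.021  1.063]
```

View pics/both.png

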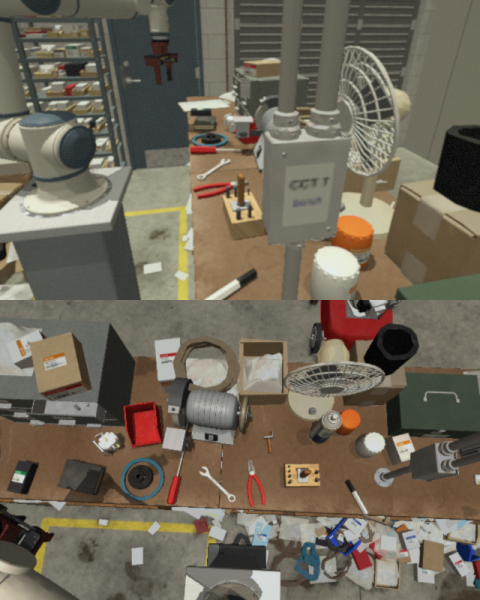

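The top view shows the grinder around (267,143), rest about (233,184), the block with a gauge about (403,234), and a small T-shaped thing at (357,183), which is possibly the small gauge. Next I'll crop in closer.

```bash
python3 - <<'E'
import cv2,numpy as np
t=cv2.imread('pics/t0.png');s=cv2.imread('pics/s0.png')
a=cv2.resize(t[90:260,200:290],None,fx=3.5,fy=3.5,interpolation=cv2.INTER_CUBIC) # 315x595
b=cv2.resize(t[160:260,340:440],None,fx=4,fy=4,interpolation=cv2.INTER_CUBIC) #400x400
c=cv2.resize(s[225:320,250:370],None,fx=3,fy=3,interpolation=cv2.INTER_CUBIC)
im=np.zeros((600,800,3),np.uint8); im[:595,:315]=a; im[:300,320:720]=cv2.resize(b,(400,300)) ; im[305:305+285,320:680]=c
cv2.imwrite('pics/c1.png',im)
E
```

```text
(no output)
```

View pics/c1.png

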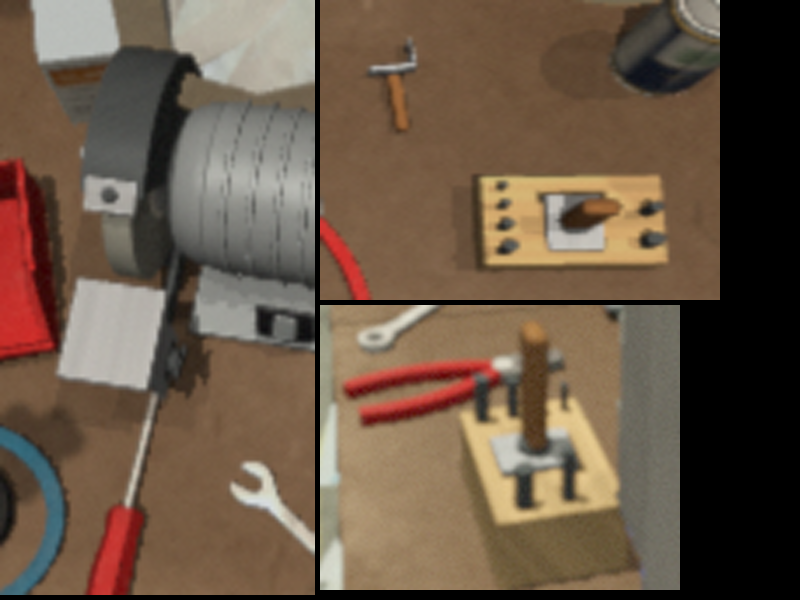

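Look-alikes: the small gauge lying at top (357,183) and the large one standing in the block at (403,234). I choose the one in the block: it is upright in the slot with its foot towards the robot. Next, first estimates, then a wrist look at both places.

```bash
python3 - <<'E'
from h import *
s=dict(np.load('pics/t0.npz'))
def quad(P,z):
    Q=np.array([onz(s,u,v,z)[:2] for u,v in P]); print(Q.round(4).tolist(),'mean',Q.mean(0).round(4))
    for i in range(4):
        d=Q[(i+1)%4]-Q[i]; print('  len',np.hypot(*d).round(4),'ang',np.degrees(np.arctan2(d[1],d[0])).round(1))
quad([(380,219.3),(425,218.7),(426.75,247.7),(380.75,249.3)],.046)
quad([(222.9,169.4),(247.4,172.9),(242.9,201.4),(217.1,197.1)],.134)
# foot front-left corner etc: z .052
F=[(340+(x-320)/4,160+y/3) for x,y in [(545,197),(604,197),(604,249),(547,247)]]
quad(F,.052)
G=[(200+x/3.5,90+y/3.5) for x,y in [(105,262),(150,275)]]
for g in G: print('stone',onz(s,*g,.134))
E
```

```text
[[0.5055, -0.1643], [0.5124, -0.2808], [0.437, -0.2845], [0.4276, -0.1672]] mean [ 0.4706 -0.2242]
  len 0.1167 ang -86.6
  len 0.0754 ang -177.2
  len 0.1176 ang 94.6
  len 0.078 ang 2.2
[[0.5949, 0.2326], [0.5886, 0.172], [0.517, 0.1768], [0.5248, 0.2397]] mean [0.5563 0.2053]
  len 0.0609 ang -95.9
  len 0.0718 ang 176.2
  len 0.0634 ang 82.9
  len 0.0704 ang -5.8
[[0.4896, -0.2053], [0.4913, -0.2432], [0.4464, -0.243], [0.4465, -0.2068]] mean [ 0.4684 -0.2246]
  len 0.0379 ang -87.4
  len 0.0448 ang 179.8
  len 0.0362 ang 89.9
  len 0.0431 ang 2.0
stone [0.60724149 0.21632497 0.134     ]
stone [0.59914743 0.18404275 0.134     ]
```

```bash
cat >> h.py <<'E'
def fray(s,u,v):
    dx,dy=(u-s['cx'])/s['fx'],(v-s['cy'])/s['fy']; th=np.hypot(dx,dy)+1e-12
    R=np.array(s['R']);t=np.array(s['t']); return -R.T@t, R.T@np.array([dx/th*np.sin(th),dy/th*np.sin(th),np.cos(th)])
def fonz(s,u,v,z):
    c,d=fray(s,u,v); return c+d*(z-c[2])/d[2]
def fproj(s,X):
    p=np.array(s['R'])@np.array(X)+np.array(s['t']); th=np.arctan2(np.hypot(p[0],p[1]),p[2]); k=th/np.hypot(p[0],p[1])
    return np.array([s['cx']+s['fx']*p[0]*k,s['cy']+s['fy']*p[1]*k])
E
python3 - <<'E'
from h import *
print(r.sense()['orientation'])
r.reach([.53,.2,.42],[180,0,-5.7]); a=snap('wrist','w_rest'); print(r.sense()['clock'],a['fx'],a['cx'],a['cy'],np.array(a['R']).round(3).tolist(),(-np.array(a['R']).T@np.array(a['t'])).round(3))
r.reach([.4686,-.2244,.39],[180,0,3.2]); b=snap('wrist','w_block'); print(r.sense()['clock'],(-np.array(b['R']).T@np.array(b['t'])).round(3))
cv2.imwrite('pics/w1.png',np.vstack([a['frame'],b['frame']])[:,:,::-1][:, :][::1,::1] if 0 else cv2.resize(np.vstack([a['frame'],b['frame']])[:,:,::-1],(480,600),interpolation=cv2.INTER_AREA))
E
```

```text
[-1.79900516e+02 -4.74605626e-03  1.54060096e+02]
1.9167 309.70691628693146 321.1191643910602 200.59937913477125 [[-0.098, -0.995, -0.001], [-0.963, 0.095, 0.252], [-0.25, 0.026, -0.968]] [0.599 0.193 0.399]
3.55 [ 0.538 -0.22   0.37 ]
```

View pics/w1.png

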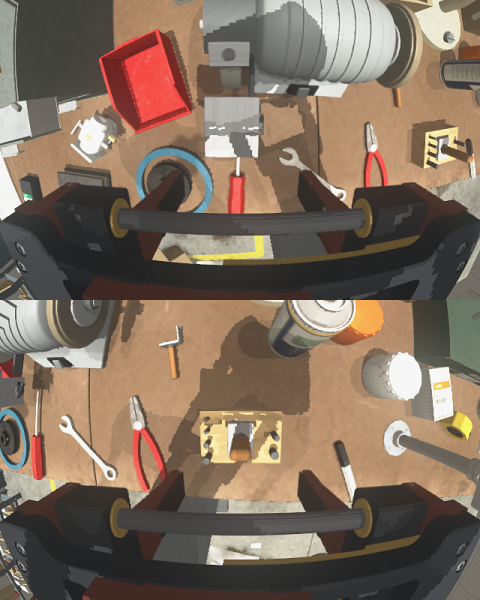

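The wrist views show the rest at about (309,170) with the stone behind it, and the gauge in the block at about (320,185). Enlarging both.

```bash
python3 - <<'E'
import cv2,numpy as np
a=cv2.imread('pics/w_rest.png')[40:230,260:360];b=cv2.imread('pics/w_block.png')[130:230,255:385]
im=np.zeros((600,800,3),np.uint8)
im[:570,:300]=cv2.resize(a,None,fx=3,fy=3,interpolation=cv2.INTER_CUBIC); im[:375,305:305+488]=cv2.resize(b,(488,375),interpolation=cv2.INTER_CUBIC)
cv2.imwrite('pics/c2.png',im)
E
```

```text
(no output)
```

View pics/c2.png

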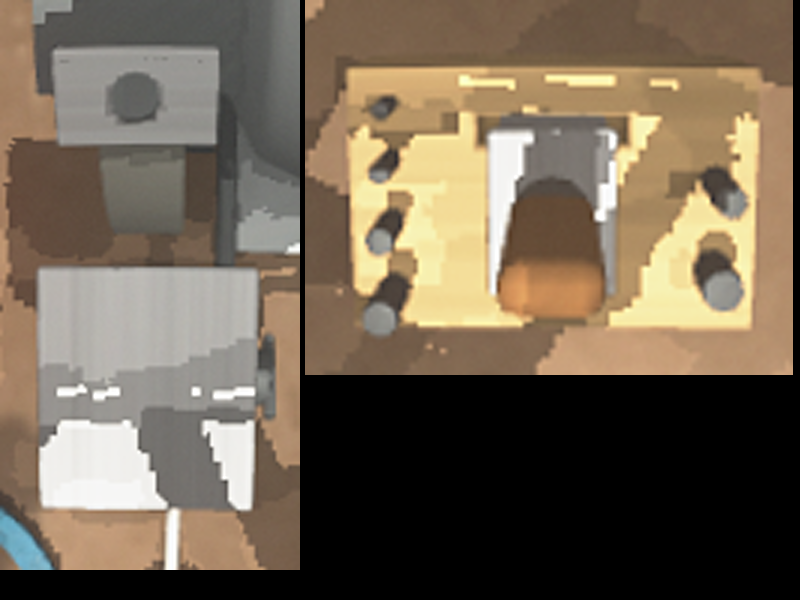

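```bash
python3 - <<'E'
from h import *
def quad(s,P,z):
    Q=np.array([fonz(s,u,v,z)[:2] for u,v in P]); print(Q.round(4).tolist(),'mean',Q.mean(0).round(4))
    for i in range(4):
        d=Q[(i+1)%4]-Q[i]; print('  len',np.hypot(*d).round(4),'ang',np.degrees(np.arctan2(d[1],d[0])).round(1))
A=dict(np.load('pics/w_rest.npz'));B=dict(np.load('pics/w_block.npz'))
fa=lambda x,y:(260+x/3-.33,40+y/3-.33); fb=lambda x,y:(255+(x-305)/3.754-.4,130+y/3.75-.4)
quad(A,[fa(*p) for p in [(38,267),(257,266),(252.5,510),(40,508)]],.134)
for z in (.134,.12,.1): print('stone',[fonz(A,*fa(*p),z)[:2].round(4) for p in [(111,233),(182,234)]])
print('guard lip',[fonz(A,*fa(*p),.21)[:2].round(4) for p in [(57,144),(218,144)]])
quad(B,[fb(*p) for p in [(347,68),(762,68),(752,328),(353,328)]],.046)
print('foot',[fonz(B,*fb(*p),.052)[:2].round(4) for p in [(489,128),(616,128),(489,293),(616,293)]])
print('htop',[fonz(B,*fb(*p),.13)[:2].round(4) for p in [(498,297),(606,297),(552,262),(552,318)]])
E
```

```text
[[0.5977, 0.2356], [0.5914, 0.1735], [0.5199, 0.1809], [0.5267, 0.2441]] mean [0.5589 0.2086]
  len 0.0624 ang -95.7
  len 0.0719 ang 174.1
  len 0.0636 ang 83.9
  len 0.0715 ang -6.8
stone [array([0.6049, 0.2138]), array([0.6025, 0.1938])]
stone [array([0.6052, 0.2148]), array([0.6027, 0.1938])]
stone [array([0.6057, 0.2164]), array([0.603 , 0.1939])]
guard lip [array([0.6227, 0.2169]), array([0.6191, 0.1846])]
[[0.5087, -0.1632], [0.5152, -0.2796], [0.4389, -0.2839], [0.4323, -0.1664]] mean [ 0.4738 -0.2233]
  len 0.1166 ang -86.8
  len 0.0764 ang -176.8
  len 0.1177 ang 93.2
  len 0.0765 ang 2.4
foot [array([ 0.4943, -0.2044]), array([ 0.4963, -0.2393]), array([ 0.4471, -0.2064]), array([ 0.4491, -0.2425])]
htop [array([ 0.4687, -0.2118]), array([ 0.47 , -0.235]), array([ 0.4771, -0.223 ]), array([ 0.4646, -0.2237])]
```

```bash
python3 - <<'E'
from h import *
r.servo_line([.4715,-.2234,.36],[180,0,3.1]); r.servo_line([.4715,-.2234,.279])
r.grab(30); s=r.sense(); print(s['clock'],s['opening'],s['contact_force'],s['tcp_pos'])
r.servo_line([.4715,-.2234,.36]); s=r.sense(); print(s['clock'],s['opening'],s['contact_force'],s['tcp_pos'])
a=snap('wrist','w_held')
im=cv2.resize(a['frame'][130:260,255:385][:,:,::-1],None,fx=4.5,fy=4.5,interpolation=cv2.INTER_CUBIC); cv2.imwrite('pics/c3.png',im)
E
```

```text
5.5917 0.02410361694989766 [-0.16164396  0.45001585  0.1071507 ] [ 0.47148557 -0.22337273  0.27890388]
6.2833 0.02387833461166501 [-0.35052994  0.13905086 -2.50321763] [ 0.4714351  -0.22336579  0.35891383]
```

View pics/c3.png

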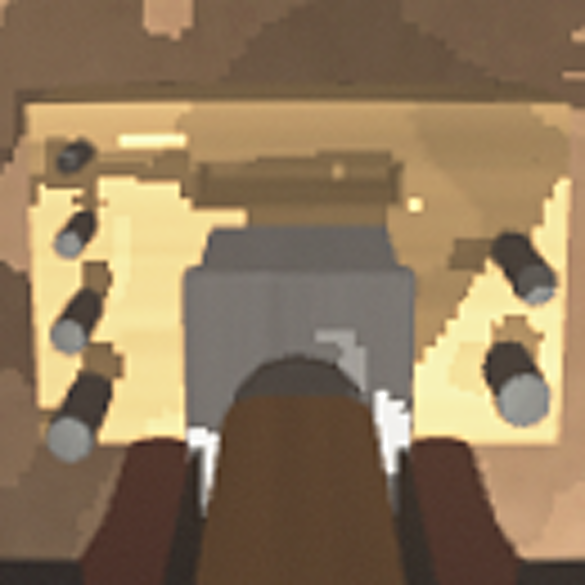

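Held: the foot's front edge runs from crop (186,270) to (412,270) with the blade below it. The slot mouth is visible at (190–400, 160–225).

```bash
python3 - <<'E'
from h import *
A=dict(np.load('pics/w_held.npz')); f=lambda x,y:(255+x/4.5-.4,130+y/4.5-.4)
P=[fonz(A,*f(*p),.132) for p in [(186,270),(412,269)]]; print('foot edge',np.round(P,4)); m=(P[0]+P[1])/2
t=np.array([.47143,-.22337,0]); c,s=np.cos(np.radians(3.1)),np.sin(np.radians(3.1)); d=m-t; print('rel tcp x,y',c*d[0]+s*d[1],-s*d[0]+c*d[1])
for n,Q in (('slot',[(200,183),(392,183)]),('blk',[(25,102),(570,102),(560,445),(40,443)])): print(n,np.round([fonz(A,*f(*p),.046)[:2] for p in Q],4))
print('bladebot',np.round([fonz(A,*f(*p),.092)[:2] for p in [(208,228),(390,228)]],4))
E
```

```text
foot edge [[ 0.4937 -0.2052  0.132 ]
 [ 0.4957 -0.2395  0.132 ]]
rel tcp x,y 0.023304953742243534 -0.00019257271947941833
slot [[ 0.4933 -0.2011]
 [ 0.4954 -0.2419]]
blk [[ 0.5091 -0.163 ]
 [ 0.5153 -0.2787]
 [ 0.4384 -0.284 ]
 [ 0.4326 -0.167 ]]
bladebot [[ 0.4926 -0.2059]
 [ 0.4943 -0.2387]]
```

```bash
python3 - <<'E'
from h import *
r.servo_line([.4715,-.2234,.45],speed=.25)
r.reach([.53,.2114,.45],[180,0,-6]); r.servo_line([.5775,.2064,.42]); s=r.sense(); print(s['clock'],s['tcp_pos'],s['orientation'],s['opening'],s['contact_force'])
a=snap('wrist','w_hov')
im=cv2.resize(a['frame'][60:230,250:390][:,:,::-1],None,fx=3.5,fy=3.5,interpolation=cv2.INTER_CUBIC); cv2.imwrite('pics/c4.png',im)
E
```

```text
8.975 [0.57764988 0.20582006 0.419818  ] [ 1.79986776e+02  6.32418662e-02 -6.06353972e+00] 0.023908308509648264 [-0.73214917  0.43368435 -2.29421225]
```

View pics/c4.png

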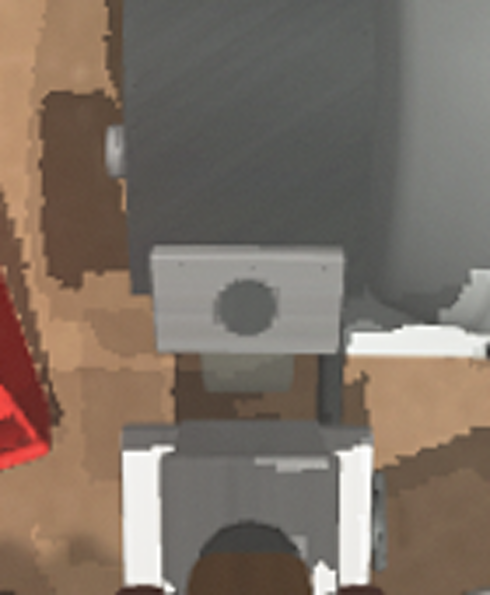

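Hover: the rest's inner edge is at crop y≈428 (x 124–373), the stone's lower rim at (204–292, 390), the foot's front edge at (162–338, 457) and the blade bottom at y≈423.

```bash
python3 - <<'E'
from h import *
A=dict(np.load('pics/w_hov.npz')); f=lambda x,y:(250+x/3.5-.35,60+y/3.5-.35)
t=np.array([.57765,.20582]); c,s=np.cos(np.radians(-6.06)),np.sin(np.radians(-6.06))
for n,z,Q in (('rest edge',.134,[(123,429),(374,430)]),('stone',.134,[(204,390),(292,390)]),('stone100',.1,[(204,390),(292,390)]),('foot',.193,[(162,457),(338,457)]),('bladebot',.153,[(177,423),(325,422)])):
    P=np.array([fonz(A,*f(*p),z)[:2] for p in Q]); d=P-t; print(n,P.round(4).tolist(),'rel',np.round(np.c_[c*d[:,0]+s*d[:,1],-s*d[:,0]+c*d[:,1]],4).tolist())
E
```

```text
rest edge [[0.5977, 0.2354], [0.5908, 0.173]] rel [[0.0168, 0.0316], [0.0166, -0.0313]]
stone [[0.6053, 0.2141], [0.603, 0.1924]] rel [[0.0266, 0.0111], [0.0266, -0.0106]]
stone100 [[0.6, 0.2162], [0.5974, 0.1917]] rel [[0.0212, 0.0126], [0.0211, -0.0119]]
foot [[0.6022, 0.2202], [0.5986, 0.186]] rel [[0.0229, 0.0169], [0.0229, -0.0175]]
bladebot [[0.6013, 0.2201], [0.5979, 0.186]] rel [[0.022, 0.0166], [0.0222, -0.0176]]
```

```bash
python3 - <<'E'
from h import *
P=[.5776,.2067]
for z,v in ((.39,.08),(.372,.05),(.369,.02),(.3675,.02),(.3665,.02),(.3658,.02)):
    r.servo_line(P+[z],[180,0,-6],speed=v); s=r.sense(); print(z,np.round(s['tcp_pos'],4),np.round(s['contact_force'],2),np.round(s['torque'],2),round(s['clock'],2))
    if s['contact_force'][2]>2: break
E
```

```text
0.39 [0.5774 0.2068 0.3893] [ 0.15 -0.54 -1.07] [-0.08  0.17 -0.02] 9.55
0.372 [0.5776 0.2067 0.3716] [-0.1  -0.54 -1.4 ] [ 0.    0.16 -0.03] 10.06
0.369 [0.5776 0.2067 0.369 ] [ 0.01  0.3  -1.44] [0.02 0.1  0.01] 10.36
0.3675 [0.5776 0.2067 0.3674] [-0.1   0.39 -2.4 ] [ 0.02  0.17 -0.05] 10.61
0.3665 [0.5776 0.2067 0.3669] [-0.32  0.44 -0.26] [-0.    0.14  0.06] 10.86
0.3658 [0.5775 0.2067 0.3669] [-0.7   0.45  4.9 ] [-0.1   0.5   0.02] 11.11
```

```bash
python3 - <<'E'
from h import *
r.servo_line([.5776,.2067,.3667],speed=.02)
r.let_go(); r.wait(.2); r.servo_line([.5776,.2067,.44]); a=snap('wrist','w_rel')
u=np.array([np.cos(np.radians(-6)),np.sin(np.radians(-6))]); f0=np.array([.5944,.2042])-.072*u
p=lambda d,z:list(f0+d*u)+[z]
r.servo_line(p(-.045,.44)); r.grab(10); r.servo_line(p(-.045,.302)); 
r.servo_line(p(-.018,.302)); b=r.sense(); print(b['clock'],b['contact_force'],b['opening'])
im=cv2.resize(a['frame'][60:260,230:410][:,:,::-1],None,fx=3,fy=3,interpolation=cv2.INTER_CUBIC); cv2.imwrite('pics/c5.png',im)
E
```

```text
16.8917 [-0.12018174 -0.08819237  0.50402265] 0.0004474457485550521
```

View pics/c5.png

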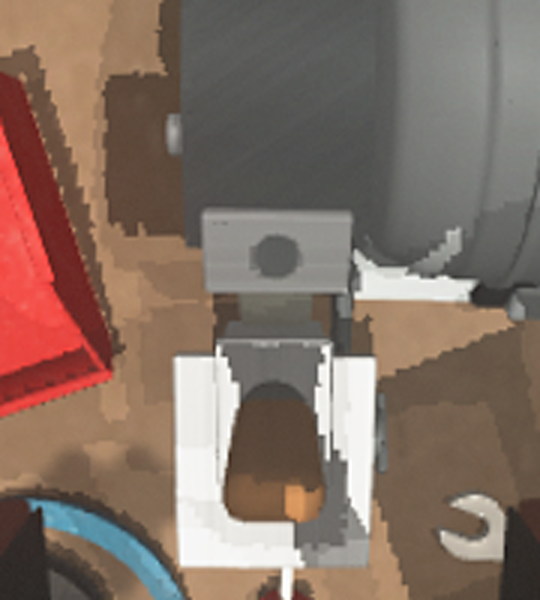

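Released: the gauge stands flat, square and centred on the rest, with the blade in the gap in front of the stone. Now push in small steps.

```bash
python3 - <<'E'
from h import *
u=np.array([np.cos(np.radians(-6)),np.sin(np.radians(-6))]); f0=np.array([.5944,.2042])-.072*u
p=lambda d,z:list(f0+d*u)+[z]
b=np.array(r.sense()['contact_force'])[:2]@u
for d in np.arange(-.015,.006,.001):
    r.servo_line(p(d,.302),speed=.015); s=r.sense(); F=np.array(s['contact_force'])[:2]@u-b
    print(round(d,4),round((np.array(s['tcp_pos'])[:2]-f0)@u,4),round(F,1),round(s['clock'],2))
    if F<-14: break
E
```

```text
-0.015 -0.0152 -0.3 17.24
-0.014 -0.014 -0.3 17.49
-0.013 -0.013 -0.0 17.74
-0.012 -0.0122 -2.9 17.99
-0.011 -0.0113 -4.7 18.24
-0.01 -0.0102 -4.9 18.49
-0.009 -0.0091 -5.5 18.74
-0.008 -0.0082 -5.9 18.99
-0.007 -0.0073 -5.4 19.24
-0.006 -0.0063 -5.1 19.49
-0.005 -0.0055 -6.7 19.74
-0.004 -0.0051 -12.0 19.99
-0.003 -0.0046 -16.0 20.24
```

```bash
python3 - <<'E'
from h import *
u=np.array([np.cos(np.radians(-6)),np.sin(np.radians(-6))]); f0=np.array([.5944,.2042])-.072*u
p=lambda d,z:list(f0+d*u)+[z]
for d in (-.002,-.001,0):
    r.servo_line(p(d,.302),speed=.015); s=r.sense(); F=np.array(s['contact_force'])[:2]@u
    print(round(d,4),round((np.array(s['tcp_pos'])[:2]-f0)@u,4),round(F,1),round(s['clock'],2))
    if F<-24: break
for d in (-.003,-.006,-.012,-.03,-.05): r.servo_line(p(d,.302),speed=.04)
r.servo_line(p(-.05,.46),speed=.25); r.let_go(); r.servo_line([.5776,.2067,.46],speed=.25); a=snap('wrist','w_nip'); t=snap('top','t_nip'); print(r.sense()['tcp_pos'],r.sense()['clock'])
im=cv2.resize(a['frame'][60:240,240:400][:,:,::-1],None,fx=3.3,fy=3.3,interpolation=cv2.INTER_CUBIC); cv2.imwrite('pics/c6.png',im)
E
```

```text
-0.002 -0.0042 -19.0 20.49
-0.001 -0.0038 -23.1 20.74
0 -0.0033 -28.2 20.99
[0.57654505 0.20699633 0.46072259] 25.8667
```

View pics/c6.png

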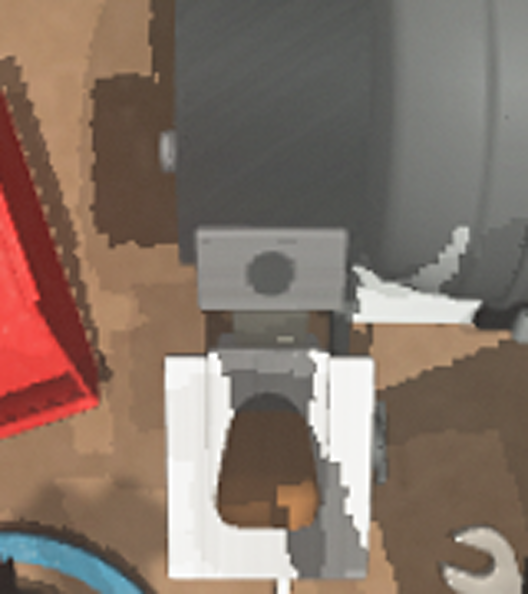

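The rest is now at crop edge y≈355 (x 166–374), the foot's front edge at (209–330, 351), and the blade sits in contact between rest and stone. Next I measure where the handle now stands.

```bash
python3 - <<'E'
from h import *
A=dict(np.load('pics/w_nip.npz')); f=lambda x,y:(240+x/3.3-.35,60+y/3.3-.35)
u=np.array([np.cos(np.radians(-6)),np.sin(np.radians(-6))]);v=np.array([-u[1],u[0]])
S=np.array([.6041,.2035])
for n,z,Q in (('rest edge',.134,[(165,355),(375,355)]),('rest front',.134,[(169,578),(368,579)]),('foot',.140,[(209,351),(330,351)]),('handle top',.218,[(219,505),(319,505)])):
    P=np.array([fonz(A,*f(*p),z)[:2] for p in Q]); print(n,P.round(4).tolist(),'rel stone',[(round((q-S)@u,4),round((q-S)@v,4)) for q in list(P)+[P.mean(0)]])
E
```

```text
rest edge [[0.6048, 0.2352], [0.5981, 0.1721]] rel stone [(np.float64(-0.0027), np.float64(0.0316)), (np.float64(-0.0027), np.float64(-0.0319)), (np.float64(-0.0027), np.float64(-0.0002))]
rest front [[0.5335, 0.2433], [0.5264, 0.18]] rel stone [(np.float64(-0.0744), np.float64(0.0322)), (np.float64(-0.0748), np.float64(-0.0315)), (np.float64(-0.0746), np.float64(0.0004))]
foot [[0.6053, 0.2213], [0.6015, 0.1858]] rel stone [(np.float64(-0.0007), np.float64(0.0179)), (np.float64(-0.0007), np.float64(-0.0179)), (np.float64(-0.0007), np.float64(-0.0))]
handle top [[0.581, 0.2174], [0.5786, 0.1949]] rel stone [(np.float64(-0.0244), np.float64(0.0114)), (np.float64(-0.0245), np.float64(-0.0112)), (np.float64(-0.0245), np.float64(0.0001))]
```

```bash
python3 - <<'E'
from h import *
P=[.5804,.2060]
r.servo_line(P+[.44],[180,0,-6]); r.servo_line(P+[.367],speed=.1); r.wait(.2); b=r.sense(); print(np.round(b['tcp_pos'],4),np.round(b['contact_force'],2))
r.grab(25); 
for z in (.367,.372,.385,.405,.44):
    if z>.367: r.servo_line(P+[z],speed=.04)
    s=r.sense(); print(z,np.round(s['tcp_pos'],4),np.round(s['contact_force'],2),s['opening'],round(s['clock'],2))
a=snap('wrist','w_up')
im=cv2.resize(a['frame'][60:240,240:400][:,:,::-1],None,fx=3.3,fy=3.3,interpolation=cv2.INTER_CUBIC); cv2.imwrite('pics/c7.png',im)
E
```

```text
[0.5805 0.206  0.368 ] [-0.57  0.18 -0.07]
0.367 [0.5804 0.2062 0.3671] [0.19 1.6  0.66] 0.02409376752326523 28.23
0.372 [0.5804 0.2058 0.372 ] [ 1.68 -0.42 -2.75] 0.023882893055687155 28.51
0.385 [0.5802 0.206  0.3863] [ 0.27 -1.16  0.53] 0.02410897308901188 28.98
0.405 [0.5803 0.2061 0.4053] [-0.35  0.04 -1.4 ] 0.02366323219339739 29.63
0.44 [0.5804 0.206  0.4396] [ 0.85  0.63 -1.65] 0.02399563431692895 30.66
```

View pics/c7.png

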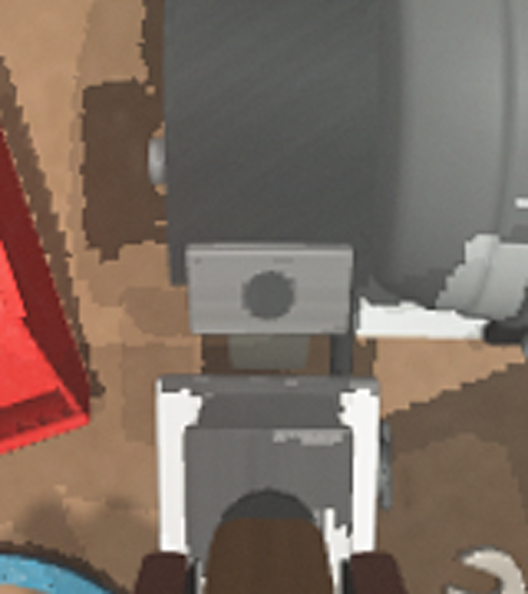

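The gauge came cleanly out. The rest edge is at crop y≈379 (157–379), the stone rim at y≈370, and the held foot edge at (184–352, 430).

```bash
python3 - <<'E'
from h import *
A=dict(np.load('pics/w_up.npz')); f=lambda x,y:(240+x/3.3-.35,60+y/3.3-.35)
u=np.array([np.cos(np.radians(-6)),np.sin(np.radians(-6))]);v=np.array([-u[1],u[0]])
t=np.array([.5804,.2060])
for n,z,Q in (('rest edge',.134,[(157,379),(379,379)]),('stone',.134,[(230,369),(308,369)]),('foot',.2123,[(184,430),(352,430)])):
    P=np.array([fonz(A,*f(*p),z)[:2] for p in Q]); print(n,P.round(4).tolist(),[(round(float((q-t)@u),4),round(float((q-t)@v),4)) for q in list(P)+[P.mean(0)]])
B=[.4722,-.2235]
r.servo_line(list(t-.05*u)+[.45],speed=.2); r.reach(B+[.45],[180,0,3.1]); r.servo_line(B+[.36],speed=.15)
r.wait(.2); s=r.sense(); print(s['clock'],s['tcp_pos'],s['orientation']); a=snap('wrist','w_back')
im=cv2.resize(a['frame'][130:260,255:385][:,:,::-1],None,fx=4.5,fy=4.5,interpolation=cv2.INTER_CUBIC); cv2.imwrite('pics/c8.png',im)
E
```

```text
rest edge [[0.6041, 0.2352], [0.5974, 0.1725]] [(0.0205, 0.0315), (0.0204, -0.0315), (0.0205, 0.0)]
stone [[0.6046, 0.2142], [0.6023, 0.1923]] [(0.0232, 0.0107), (0.0232, -0.0113), (0.0232, -0.0003)]
foot [[0.6052, 0.2208], [0.6016, 0.1861]] [(0.0231, 0.0173), (0.0231, -0.0176), (0.0231, -0.0001)]
33.675 [ 0.47233537 -0.22356061  0.3614806 ] [ 1.79927064e+02 -1.16029377e-01  3.10115560e+00]
```

View pics/c8.png

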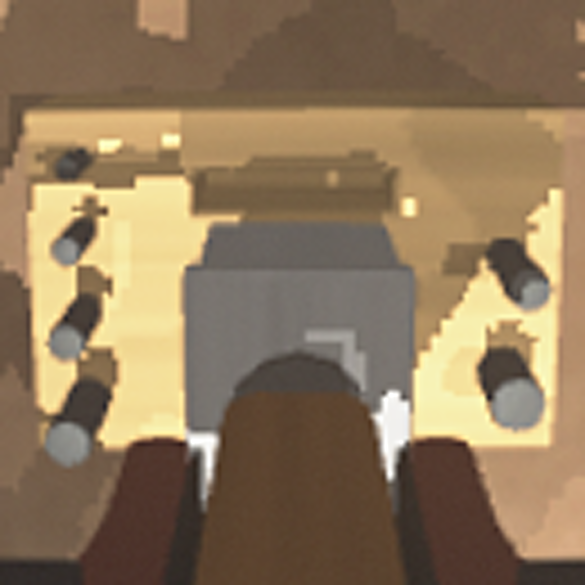

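The gauge is held centred over the slot (mouth at crop 193–395, y 168–212), and the numbers agree to within 1 mm. Inserting.

```bash
python3 - <<'E'
from h import *
B=[.4722,-.2235]
for z,v in ((.33,.1),(.318,.05),(.31,.03),(.30,.03),(.29,.03),(.283,.03),(.2805,.02),(.2795,.02),(.279,.02),(.2783,.02)):
    r.servo_line(B+[z],[180,0,3.1],speed=v); s=r.sense(); print(z,np.round(s['tcp_pos'],4),np.round(s['contact_force'],2),round(s['clock'],2))
    if s['contact_force'][2]>3 or max(abs(np.array(s['contact_force'][:2])))>6: break
E
```

```text
0.33 [ 0.4721 -0.2235  0.3294] [-0.04  0.83 -2.17] 34.17
0.318 [ 0.4721 -0.2235  0.3176] [-1.   -0.1  -1.85] 34.57
0.31 [ 0.4722 -0.2235  0.3097] [-0.21  0.02 -1.81] 34.98
0.3 [ 0.4722 -0.2235  0.2997] [-0.31 -0.43 -1.84] 35.47
0.29 [ 0.4721 -0.2234  0.2897] [ 0.67 -0.74 -1.42] 35.95
0.283 [ 0.4721 -0.2235  0.2826] [ 0.54  0.5  -2.46] 36.33
0.2805 [ 0.4722 -0.2235  0.2804] [-0.18 -0.8  -2.32] 36.61
0.2795 [ 0.4722 -0.2235  0.2795] [ 0.83 -0.09 -1.91] 36.86
0.279 [ 0.4722 -0.2235  0.279 ] [ 0.84  0.01 -1.99] 37.11
0.2783 [ 0.4722 -0.2235  0.2789] [-1.43  0.73  2.35] 37.36
```

Seated at 0.2789, the same height as at the start. Release, retreat and check.

```bash
python3 - <<'E'
from h import *
B=[.4722,-.2235]
r.servo_line(B+[.279],speed=.02); r.let_go(); r.wait(.2); r.servo_line(B+[.40]); a=snap('wrist','w_end')
r.reach([.40,-.1,.45],[180,0,0]); t=snap('top','t_end'); t0=cv2.imread('pics/t0.png'); print(r.sense()['clock'])
im=np.zeros((600,800,3),np.uint8)
im[:300,:390]=cv2.resize(a['frame'][130:230,255:385][:,:,::-1],None,fx=3,fy=3,interpolation=cv2.INTER_CUBIC)
te=t['frame'][:,:,::-1]
for i,q in enumerate((t0,te)): im[310:600,i*400:i*400+390]=cv2.resize(q[110:255,200:395],None,fx=2,fy=2,interpolation=cv2.INTER_CUBIC)
im[:300,400:700]=cv2.resize(te[130:230,200:300],None,fx=3,fy=3,interpolation=cv2.INTER_CUBIC)
cv2.imwrite('pics/c9.png',im)
E
```

```text
40.6
```

View pics/c9.png

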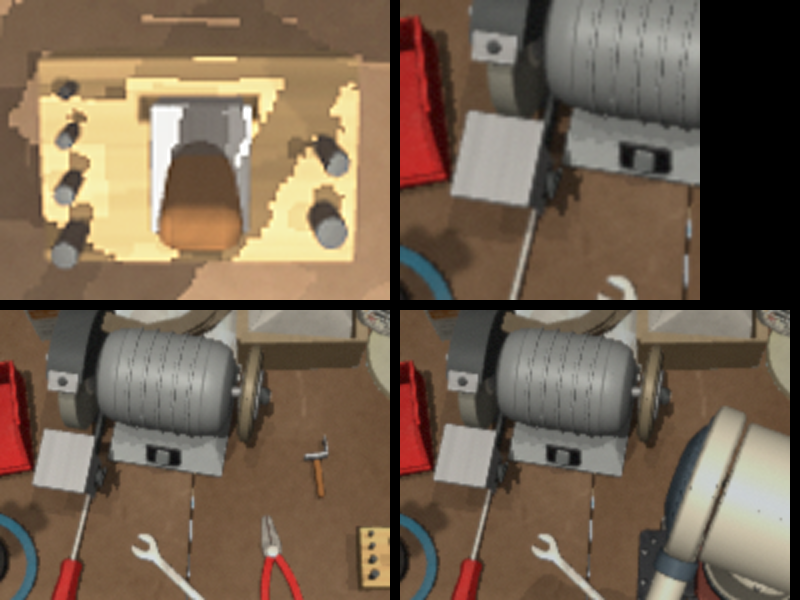

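The gauge is home in the slot, and it looks the same as at the start. The rest is in close to the stone, and the wrench and screwdriver haven't moved. The arm hides the pliers in this last view, but nothing went near them. Handing in.

```bash
python3 -c "
from h import *
r.hand_in(); print('ok')"
```

```text
the job is handed in; nothing more can be done
ok
```

I did the whole job in the order asked and handed it in at about 41 s of the 72 s allowed.

- **Setting:** I took the larger gauge from the block and lowered it into a gap of about 9–10 mm. It came to rest on the tool rest at the expected height, square to the stone and centred to within about 0.5 mm, and I let go. I then pushed the rest in until it stopped against the blade, at about 28 N against about 5 N of sliding friction.
- **Gap:** It measured about 2.7 mm both while nipped and after I drew the gauge out, which agrees with the 3 mm blade within the camera's accuracy of about 2 mm. Sideways force stayed under 2 N as the gauge came out.
- **Gauge returned:** It went into its slot without catching, to the same height as at the start. The close-up shows it flat in the slot.
- **Tools:** The wrench and screwdriver look unmoved in the before-and-after pictures. The arm hid the pliers and the small look-alike gauge in the last picture, so I couldn't confirm those by sight, though the arm was never lowered near them.

No check failed. The top and wrist cameras disagreed by about 3 mm, and I used the wrist camera throughout.

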